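Balance the rim-trimming arm, then hang it up

TASK

Find where the plate machine's rim-trimming arm balances: lay it right way up and square across the edge of the balancing block so that, let go, it stays level by itself for a second or so with both ends in the air. Then take it up again and hang it by its eye on the slanted hook of the guard plate, and leave it hanging there at rest, with the other things on the table left where they stand.

Things in the scene. Friction and masses are not known exactly. Their poses are not given: they have to be found in the camera images.
- trimmer: The rim-trimming arm: a dark bar lying flat on the table, 203 mm long over all. Origin on its flat underside; x runs along it from the eye to the blade head, y across, z up when right way up. The bar, 20 mm wide and 14 mm thick (z 0 to 14), runs from x = -65 to +100 mm; its free length between counterweight and head is pinched across the 20 mm. Without the counterweight: 0.27 kg, balancing at x = +52 mm.
- eye (a point): Centre of the hole of the flat ring (the eye) that ends the arm at -x, at (-80, 0, 7) mm in the arm's frame; ring 40 mm outside, hole 24 mm, 6 mm thick (z 4 to 10); the hole's axis is the arm's z.
- head (a point): Blade head at the arm's +x end, this point at (86, 0, 0) mm in the arm's frame, under its middle: a block from x = 72 to 100 mm, 36 mm wide, 26 mm high, with a thin blade on its end that stands up to z = 43 mm.
- counterweight (a joint): Where the counterweight is clamped: x of its centre in the arm's frame (m), -0.042 to +0.012. A steel saddle block over the bar, 32 mm long (x), 40 wide (y), top at z = 36 mm, thumbscrew on it to z = 48, its underside 1.5 mm above the bar's. 0.40 kg give or take 15 per cent, centre of mass at mid-length. Clamped tight (20 N): it stays put in handling.
- block: Balancing block, bolted down: grey base plate 110 (x) by 120 (y) by 10 mm with a web whose flat steel edge is 14 mm wide (x), 100 mm long (y), 50 mm above the table. Origin under the middle of the edge, at table height; the edge runs along y, so the arm goes along x, either way round. The arm stays up only with its centre of mass over the 14 mm wide edge.
- guard: Upright aluminium guard plate, fixed: 240 mm wide (y), 320 mm high, 6 mm thick (x). Origin at the centre of its lower edge; its front looks to its -x and carries the slanted hook.
- hook: The slanted hook: a straight round steel rod 8 mm thick, 60 mm long, rising at 45 degrees out of the guard plate's front, root 250 mm above the table on the plate's middle line. Origin at the root on the plate's face; z runs along the rod to its free end (at 60 mm), x points up and towards the plate, y level along the plate.
- mould: Bystander: round plaster mould, 210 mm across, with a disc of formed ware on it; 68 mm high in all. Origin at the centre of its underside.
- plates: Bystander: stack of four white plates, 150 mm across, 56 mm high. Origin at the centre of its underside.
- oil: Bystander: white bottle with a black cap, 56 mm across, 115 mm high. Origin at the centre of its underside.
- wrench: Bystander: wrench, 170 mm long, lying along its x.
- scraper: Bystander: scraper, 200 mm long, lying along its x.
- driver: Bystander: screwdriver, 180 mm long, lying along its x.
Mind the look-alikes: they are no part of the job. What is shaped like the trimmer but pink is not meant.

How it is judged:
By the outcome, as a careful person would: the job done as asked, in the order asked, and still so for the second after the job is handed in, with the robot touching nothing.
It also fails if it takes over 72 s, if anything falls off the work surface, if the arm or the gripper's body presses on something with over 40 N, if the wrist force passes 120 N, or if a joint passes its speed limit or range.

ROBOT

A 7-joint arm with a two-finger parallel gripper is mounted at the origin on the work surface. World frame = base frame: x ahead of the robot, y to its left, z up, the work surface at z = 0. Lengths are in m, angles in rad, forces in N, time in s.
With the tool pointing down it reaches from about 0.425 to 0.925 m from the base axis. Payload 6.8 kg.
Tool frame: the origin (TCP) lies between the finger pads; the fingertips stand 14 mm ahead of it and the grasp point (between the pads) lies 5 mm behind it; z points along the fingers, y is the line along which they close (so a half turn about z gives the same grasp; the last joint's range is limited). The gripper opens to 85 mm and grips with 20 to 120 N. Pads are 22 mm wide; open, the fingers measure 114 mm over their backs; the gripper's body (76 mm by 85 mm) begins 54 mm behind the grasp point. The pads swing forward as they close: fully open they stand 13 mm farther back than shut.
Start: joints at [-0.108, 0.477, 0.022, 1.555, -0.011, 1.109, -0.083], TCP at [0.675, 0, 0.245] pointing down, gripper open.
Joint ranges: [-2.96, 2.96], [-0.34, 2.1], [-1.41, 1.46], [0.24, 2.44], [-1.37, 4.51], [0.17, 1.92], [-2.96, 2.96]. Speed limits (rad/s): [2.39, 2.39, 3.14, 3.14, 3.14, 3.14, 3.14].

INTERFACE

Orientations are given as a rotation vector (axis times angle).
In Python, from bench import r, eyes, ticket gives the robot as it stands. The module is installed in compiled form; this text tells all that it offers.
- The arm moves only by the tool arm_command, never from a script. Its argument "plan" is text: rows parted by semicolons, each of 4 numbers parted by spaces: the shift along the tool's x, y, z in m, then the turn about the tool's z in degrees. In form: tx ty tz yaw; .... A call has 1 to 20 rows; each row shifts and turns the commanded pose from where the row before left it, along the tool's axes as they then stand; what a row does not reach is not made up. A row lasts 1/8 s, in which the tool goes at most 62.5 mm and 10.7 degrees, less where a joint would pass 70% of its speed; a pose out of reach is approached as far as the arm can. A call is refused whole if a number of a shift passes 0.0625 or a number of a turn 10.7, either way. A call with a gripper value outside its range is refused whole. "hand" is the closure, from -1 (fully open) to 1 (shut), set as the call begins (left out, the last holds). The fingers move at their own pace and stop on an object; "grip_force" is the grip in N (left out, the last holds). Time passes only in rows, so rows that do not move let the fingers close. It gives the time, the measured TCP pose, the force, the opening and the grip force at its end, in the units of the state.
- r.get_obs(): the state, without advancing time (a new reading comes with each control period).
- eyes.grab_frame(name): name is "scene" or "side" or "wrist"; returns (picture, depth): 400x640x3 uint8, red, green, blue; 400x640 float32, m along the optical axis (not along the pixel's ray), 0 where there is no reading.
- eyes.calibration(name): a dict with "fov_y" (degrees; the focal length in pixels is half the picture's height over the tangent of half this angle, whatever the lens; pixels are square), "cx", "cy" (the principal point, pixels), "origin" and "attitude" of the camera in the world; the wrist camera has in their place "tool_from_camera" (4x4, takes a point from camera to tool coordinates, whose origin is the TCP and whose axes are the flange's). Camera axes: x right, y up, looking along -z (the intrinsics and any distortion apply to the point x, -y, -z); pixel columns grow to the right and rows downward; lengths in m; the calibration is good to about 2 mm. A picture is of the moment at which its call begins: read the wrist's pose just before it. calibration takes no time and is no camera call.
- ticket.hand_in(): hands the job in; it is judged then, once.
The state is a dict: "clock": time; "joints": joint angles; "qvel": joint speeds; "tau": joint torques, N m; "tcp_pos": TCP position; "orientation": TCP orientation; "contact_force": force on the tool from outside, world axes, zero at the start; "moment": the same for the moment, N m; "grip_width": finger opening in m; "gripper_force": force on a finger pad.
Only numpy, scipy, OpenCV 4.12 (cv2) and the standard library are available. Lean on these libraries where they do the work, as an engineer would, in place of code of your own. Each camera call takes 0.05 s, during which the arm holds its last target. There are 200 camera calls.

## Working session

There is one attempt and no reset: what is moved stays moved. The work goes in short steps, Python scripts to look and compute and a tool call to move; the robot and the scene stay as the last step left them, time stands still between calls to the robot, and variables do not carry over. Pictures are saved under pics/ and viewed, at most 10 in all, crops included, and the job is handed in when it is done.

Besides the shell and the picture viewer there is one more tool, called after ">>>" as a command line: name --argument value ..., lists and objects as JSON in quotes. arm_command: Moves the arm, as the interface text tells. Its arguments: {"type":"object","properties":{"plan":{"type":"string"},"hand":{"type":"number"},"grip_force":{"type":"number"}},"required":["plan"]}

```bash
mkdir -p pics
cat > h.py <<'E'
import numpy as np, cv2
from scipy.spatial.transform import Rotation as R
from bench import r, eyes, ticket
def cal(n):
    c=eyes.calibration(n); f=200/np.tan(np.radians(c['fov_y'])/2); return c,f
def cloud(n):
    o=r.get_obs(); p,d=eyes.grab_frame(n); c,f=cal(n)
    v,u=np.mgrid[:400,:640]
    P=np.stack([(u-c['cx'])/f*d,-(v-c['cy'])/f*d,-d],-1)
    if n=='wrist':
        T=np.array(c['tool_from_camera']); P=P@T[:3,:3].T+T[:3,3]
        W=R.from_rotvec(o['orientation']).as_matrix(); P=P@W.T+o['tcp_pos']
    else:
        A=np.array(c['attitude']); A=A if A.shape==(3,3) else R.from_rotvec(A).as_matrix() if A.shape==(3,) else R.from_quat(A).as_matrix()
        P=P@A.T+c['origin']
    P[d==0]=np.nan
    return p,d,P
E
python3 - <<'E'
from h import *
for n in ['scene','side','wrist']:
    print(n,eyes.calibration(n))
    p,d,P=cloud(n); cv2.imwrite(f'pics/{n}0.png',p[:,:,::-1]); np.save(f'pics/{n}0.npy',P)
print(r.get_obs())
E
```

```text
scene {'fov_y': 42.15293297816849, 'cx': 318.59399732799307, 'cy': 206.32184302870522, 'origin': array([1.73359677, 0.66708255, 1.35314031]), 'attitude': array([0.50651232, 0.85785701, 1.88905461])}
side {'fov_y': 45.42633972536548, 'cx': 314.0669941451069, 'cy': 196.4529921758022, 'origin': array([0.03150391, 0.84063114, 1.29468059]), 'attitude': array([ 0.25633547, -0.90640453, -2.4858857 ])}
wrist {'fov_y': 63.18248774721074, 'cx': 318.48339154268973, 'cy': 200.25084303245114, 'tool_from_camera': array([[ 5.55174286e-04,  9.54267970e-01,  2.98952060e-01,
         7.60383082e-02],
       [ 9.99999776e-01, -6.41386671e-04,  1.90266607e-04,
         1.81482096e-03],
       [ 3.73309195e-04,  2.98951887e-01, -9.54268112e-01,
        -1.27409748e-01],
       [ 0.00000000e+00,  0.00000000e+00,  0.00000000e+00,
         1.00000000e+00]])}
{'clock': 0.15, 'joints': array([-0.10814498,  0.47764438,  0.02235914,  1.55619009, -0.01148227,
        1.10931846, -0.08308987]), 'qvel': array([ 5.75545566e-04, -3.46719356e-03,  1.33093606e-03, -2.37718997e-03,
       -1.68803272e-04, -3.35940346e-05, -1.65986015e-04]), 'tau': array([ 1.55385478e-03, -5.96924365e+01,  1.60940632e+00, -2.81490952e+01,
        1.26662746e-02,  6.56643446e-03,  5.58682734e-05]), 'tcp_pos': array([6.74570784e-01, 1.37782405e-05, 2.44540859e-01]), 'orientation': array([-2.22071135e+00, -2.22086695e+00,  1.72028115e-03]), 'contact_force': array([0.2973489 , 0.16393786, 0.19912415]), 'moment': array([ 0.00646124,  0.01902306, -0.01957177]), 'gripper_force': 0.0, 'grip_width': 0.08507313983147961}
```

View pics/scene0.png

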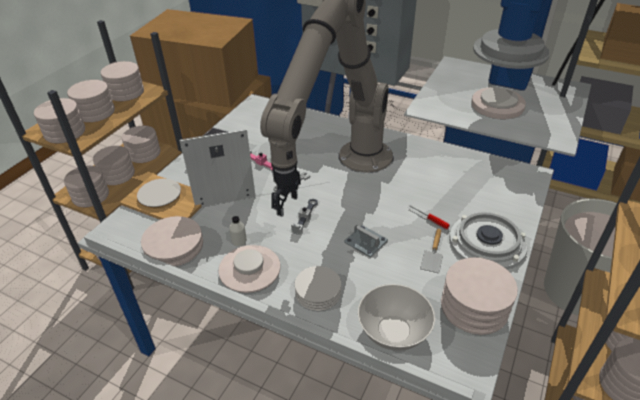

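View pics/side0.png

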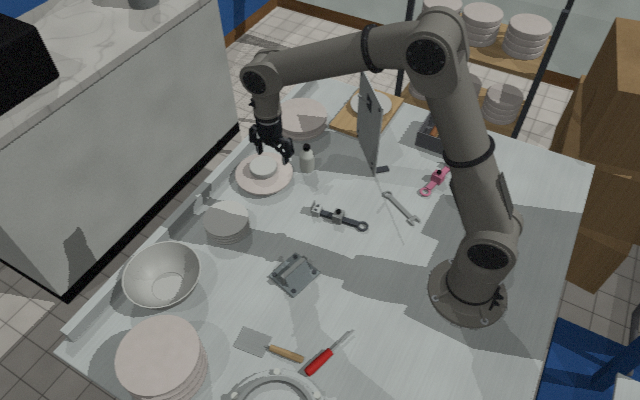

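The scene view shows the trimmer near (305,215), the block at (366,240) and the guard at (218,168). In the side view they are at (340,217), (293,273) and (370,125); the pink look-alike is at (435,180). Next I measure these.

Run:
```python
from h import *
S=np.load('pics/side0.npy');C=np.load('pics/scene0.npy')
def q(P,pts):
    for u,v in pts: print((u,v),np.round(np.nanmedian(P[v-1:v+2,u-1:u+2].reshape(-1,3),axis=0),4))
print('side');q(S,[(317,211),(340,217),(363,226),(293,273),(370,125),(372,165),(400,207),(100,330-0),(227,222),(264,170),(307,160),(363,90),(378,110)])
print('scene');q(C,[(313,203),(304,215),(296,232),(366,240),(218,190),(195,190),(245,190),(195,145),(243,140),(217,152)])
# trimmer cloud
for n,P,x in [('side',S,(295,190,380,240)),('block',S,(262,245,328,300))]:
    c=P[x[1]:x[3],x[0]:x[2]].reshape(-1,3); c=c[c[:,2]>0.008]; c=c[c[:,2]<.08]
    print(n,len(c),c.min(0),c.max(0)); m=c.mean(0); w,V=np.linalg.eigh(np.cov(c[:,:2].T)); print(m,w,V)
# guard
for n,P in [('s',S),('c',C)]:
    c=P.reshape(-1,3); c=c[(c[:,2]>.08)&(c[:,2]<.31)&(c[:,1]<-.1)&(c[:,0]>.4)&(c[:,0]<1.1)&(c[:,1]>-.6)]
    print(n,len(c),np.nanmin(c,0),np.nanmax(c,0))
im=cv2.imread('pics/side0.png')
a=cv2.resize(im[60:190,330:430],None,fx=4,fy=4,interpolation=3);b=cv2.resize(cv2.imread('pics/scene0.png')[120:250,180:280],None,fx=4,fy=4,interpolation=3)
cv2.imwrite('pics/crop1.png',np.hstack([a,b]))
```

```text
side
(317, 211) [ 0.5365 -0.0318  0.0251]
(340, 217) [ 0.4541 -0.0427  0.0333]
(363, 226) [ 0.3798 -0.0698 -0.0019]
(293, 273) [0.4763 0.22   0.0401]
(370, 125) [ 0.5062 -0.3591  0.1724]
(372, 165) [ 0.4642 -0.3142  0.0284]
(400, 207) [ 0.3037 -0.2033  0.0042]
(100, 330) [ 0.8785  0.6367 -0.0018]
(227, 222) [0.7595 0.1706 0.0556]
(264, 170) [ 0.7758 -0.0738  0.0667]
(307, 160) [ 0.6682 -0.193   0.0662]
(363, 90) [ 0.5764 -0.4359  0.2464]
(378, 110) [ 0.4663 -0.316   0.2894]
scene
(313, 203) [ 0.3772 -0.0649 -0.0013]
(304, 215) [ 0.4866 -0.0473  0.0281]
(296, 232) [ 0.5629 -0.0394  0.011 ]
(366, 240) [0.5046 0.2132 0.0258]
(218, 190) [ 0.5392 -0.394   0.0661]
(195, 190) [ 0.5988 -0.4537  0.0897]
(245, 190) [ 0.4695 -0.3172  0.0441]
(195, 145) [ 0.575  -0.4301  0.2904]
(243, 140) [ 0.4586 -0.3042  0.2765]
(217, 152) [ 0.5246 -0.3753  0.242 ]
side 457 [ 0.35931025 -0.15791916  0.00803204] [0.58624749 0.00949243 0.05531325]
[ 0.47768057 -0.05002797  0.02155857] [0.00020722 0.00294289] [[ 0.13045702 -0.99145397]
 [-0.99145397 -0.13045702]]
block 938 [0.37312144 0.10852784 0.00800342] [0.5480921  0.27639693 0.05551975]
[0.47803641 0.21115238 0.02251041] [0.00081941 0.00112509] [[-0.95077615  0.30987853]
 [ 0.30987853  0.95077615]]
s 1423 [ 0.43842179 -0.47075274  0.08009368] [ 0.70199933 -0.1837334   0.30999352]
c 3399 [ 0.44040864 -0.47274601  0.08012548] [ 0.71041787 -0.18633106  0.3099249 ]
```

View pics/crop1.png

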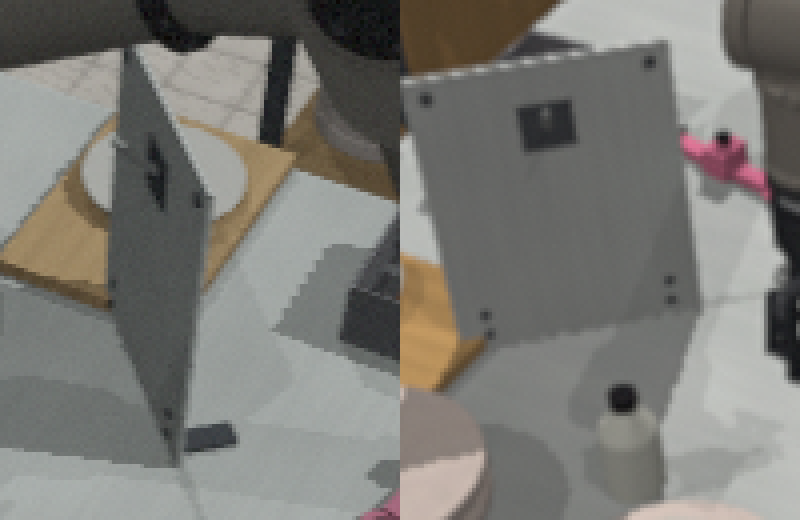

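View pics/wrist0.png

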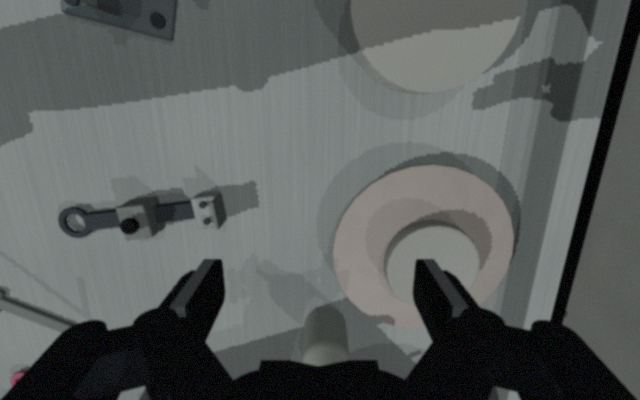

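The wrist view shows the trimmer with its eye at (75,220), the counterweight at (137,215) and the head at (207,210), right way up. The guard's front, with the hook, faces +x+y. Next I fit the poses.

Run:
```python
from h import *
S=np.load('pics/side0.npy');C=np.load('pics/scene0.npy');W=np.load('pics/wrist0.npy')
def box(P,lo,hi):
    c=P.reshape(-1,3); return c[np.all((c>lo)&(c<hi),1)]
def ang(c): 
    w,V=np.linalg.eigh(np.cov(c[:,:2].T)); return np.degrees(np.arctan2(V[1,1],V[0,1])),np.sqrt(w)
for n,P in [('side',S),('scene',C)]:
    t=box(P,[.38,.13,.044],[.6,.31,.06]); print(n,'edge',len(t),t.mean(0),ang(t),cv2.minAreaRect(t[:,:2].astype('f4')))
    t=box(P,[.38,.13,.006],[.6,.31,.06]); print(n,'base',len(t),cv2.minAreaRect(t[:,:2].astype('f4')))
    g=box(P,[.42,-.52,.03],[.66,-.26,.31]);
    rng=np.random.default_rng(0);best=0
    for _ in range(500):
        a=g[rng.integers(len(g),size=3)]; nn=np.cross(a[1]-a[0],a[2]-a[0]); nn/=np.linalg.norm(nn)+1e-12
        k=abs((g-a[0])@nn)<.003
        if k.sum()>best: best=k.sum();K=k
    p=g[K];m=p.mean(0);nn=np.linalg.svd(p-m,full_matrices=False)[2][2]; nn*=np.sign(nn[0]); e=np.array([-nn[1],nn[0],0]);e/=np.linalg.norm(e)
    s=(p-m)@e; lo,hi=np.percentile(s,[.5,99.5]); c=m+e*(lo+hi)/2
    print(n,'guard n',nn,best,len(g),'width',hi-lo,s.min(),s.max(),'centre',c,p[:,2].min(),p[:,2].max())
    # hook pts in front of the plate
    d=(g-m)@nn; hk=g[(d>.006)&(d<.06)&(abs((g-c)@e)<.03)&(g[:,2]>.22)]
    for h in hk[:25]: print('   ',np.round(h,4),'out %.3f lat %.3f'%((h-m)@nn,(h-c)@e))
t=box(W,[.35,-.12,.006],[.62,.03,.06]); print('trim',len(t),ang(t),cv2.minAreaRect(t[:,:2].astype('f4')))
t=box(W,[.35,-.12,.03],[.62,.03,.06]); print('high',len(t),cv2.minAreaRect(t[:,:2].astype('f4')))
```

```text
side edge 151 [0.48238792 0.20607349 0.0487404 ] (np.float64(76.178120045101), array([0.00488437, 0.02924545])) ((0.4814201593399048, 0.20469003915786743), (0.10063029825687408, 0.019089501351118088), 75.2853012084961)
side base 1119 ((0.4912286698818207, 0.21539093554019928), (0.18078939616680145, 0.1674235314130783), 15.030437469482422)
side guard n [ 0.73385085  0.67925047 -0.00904105] 1535 1535 width 0.2415475425318597 -0.13644872840438707 0.1129632524910777 centre [ 0.52370218 -0.37753412  0.17998773] 0.030919498736511786 0.30999352195183094
    [ 0.5542 -0.3528  0.2934] out 0.038 lat -0.003
    [ 0.5571 -0.3519  0.2888] out 0.041 lat -0.004
    [ 0.5542 -0.3536  0.2887] out 0.038 lat -0.003
    [ 0.5509 -0.3543  0.2894] out 0.035 lat -0.001
    [ 0.5504 -0.3455  0.2915] out 0.040 lat 0.005
    [ 0.552  -0.3575  0.2827] out 0.033 lat -0.005
    [ 0.5485 -0.3577  0.2839] out 0.031 lat -0.002
    [ 0.5481 -0.3652  0.2789] out 0.025 lat -0.008
    [ 0.5484 -0.3497  0.2852] out 0.036 lat 0.004
    [ 0.5458 -0.352   0.2846] out 0.033 lat 0.004
    [ 0.5449 -0.3584  0.2806] out 0.028 
[... 2155 characters left out ...]
97 -0.3604  0.2628] out 0.007 lat 0.019
    [ 0.5174 -0.3577  0.2622] out 0.008 lat 0.022
    [ 0.5428 -0.3877  0.2649] out 0.006 lat -0.017
    [ 0.5574 -0.3564  0.2839] out 0.038 lat -0.004
    [ 0.5566 -0.3525  0.2846] out 0.040 lat -0.000
    [ 0.5572 -0.3475  0.2865] out 0.044 lat 0.003
    [ 0.5385 -0.383   0.2592] out 0.006 lat -0.010
    [ 0.5444 -0.3685  0.2675] out 0.020 lat -0.004
trim 4208 (np.float64(-172.77176770909458), array([0.01041226, 0.05629553])) ((0.46470606327056885, -0.056613050401210785), (0.20257295668125153, 0.03990877419710159), 6.456417083740234)
high 1230 ((0.5094175934791565, -0.051646117120981216), (0.11195384711027145, 0.03989885747432709), 6.254021644592285)
```

Run:
```python
from h import *
W=np.load('pics/wrist0.npy')
a=np.radians(6.5);o=np.array([.4632,-.0568]);ex=np.array([np.cos(a),np.sin(a)]);ey=np.array([-ex[1],ex[0]])
c=W.reshape(-1,3);c=c[np.isfinite(c[:,0])];x=(c[:,:2]-o)@ex*1e3;y=(c[:,:2]-o)@ey*1e3
for l in range(-104,108,4):
    k=(x>=l)&(x<l+4)&(abs(y)<25)&(c[:,2]>.007)
    if k.any(): print(l,k.sum(),'y %.0f..%.0f z %.0f/%.0f'%(y[k].min(),y[k].max(),1e3*np.median(c[k,2]),1e3*c[k,2].max()))
```

```text
-100 41 y -12..9 z 9/11
-96 80 y -16..14 z 9/10
-92 56 y -18..17 z 9/10
-88 43 y -19..18 z 9/11
-84 37 y -19..19 z 9/10
-80 43 y -20..18 z 9/11
-76 45 y -19..18 z 9/10
-72 43 y -17..17 z 9/11
-68 41 y -15..14 z 10/14
-64 60 y -11..11 z 13/14
-60 57 y -10..9 z 13/15
-56 57 y -10..9 z 13/15
-52 57 y -10..9 z 13/14
-48 59 y -10..9 z 13/14
-44 53 y -10..9 z 13/14
-40 58 y -11..9 z 13/15
-36 58 y -10..10 z 13/15
-32 55 y -10..10 z 13/15
-28 57 y -10..9 z 13/15
-24 6 y -4..10 z 13/13
-12 14 y -16..20 z 33/34
-8 84 y -20..20 z 34/36
-4 88 y -19..20 z 34/48
0 124 y -20..20 z 35/49
4 156 y -19..20 z 35/48
8 158 y -20..20 z 35/48
12 218 y -20..20 z 35/48
16 140 y -19..20 z 34/47
20 511 y -20..20 z 25/36
24 57 y -10..10 z 13/15
28 55 y -9..10 z 13/15
32 61 y -10..10 z 13/16
36 57 y -10..10 z 13/15
40 59 y -9..10 z 13/15
44 59 y -10..10 z 13/15
48 58 y -10..10 z 13/14
52 57 y -9..10 z 13/15
56 60 y -10..10 z 13/15
60 55 y -9..10 z 13/14
64 36 y -9..10 z 13/14
68 12 y -16..18 z 24/25
72 109 y -17..18 z 25/26
76 113 y -17..18 z 25/27
80 95 y -17..18 z 25/31
84 126 y -18..18 z 26/31
88 128 y -17..18 z 25/30
92 39 y -16..18 z 24/27
96 58 y -15..18 z 36/43
100 353 y -16..16 z 29/44
```

>>> arm_command --plan "-0.0103 -0.033 0 0;-0.0103 -0.033 0 0;-0.0103 -0.033 0 0;-0.0103 -0.033 0 0;-0.0103 -0.033 0 0;0 0 0.011 10.44;0 0 0.011 10.44;0 0 0.011 10.44;0 0 0.011 10.44;0 0 0.011 10.44;0 0 0.011 10.44;0 0 0.011 10.44;0 0 0.011 10.44;0 0 0 0;0 0 0 0" --hand -1 --grip_force 90

```text
clock: 2.02
tcp_pos: [0.5102, -0.0514, 0.1576]
orientation: [3.136, 0.183, 0.0]
contact_force: [0.5, -1.1, -0.0]
grip_width: 0.0851
gripper_force: 0.0
```

```bash
cat > trim.py <<'E'
from h import *
# fit of trimmer from the wrist view, gripper-frame error
def fit(tag,zlo=.007,zhi=.017,c0=(.487,-.054),rad=.13):
    o=r.get_obs();p,d,P=cloud('wrist');cv2.imwrite(f'pics/{tag}.png',p[:,:,::-1]);np.save(f'pics/{tag}.npy',P)
    return o,P
E
python3 - <<'E'
from trim import *
o,P=fit('w1')
M=R.from_rotvec(o['orientation']).as_matrix();print(o['clock'],o['tcp_pos'],'\n',M.round(3),o['joints'])
c=P.reshape(-1,3);c=c[(c[:,2]>.007)&(c[:,2]<.03)]
L=(c-o['tcp_pos'])@M  # tool coords: x along arm
for l in range(-130,70,8):
    k=(L[:,0]*1e3>=l)&(L[:,0]*1e3<l+8)&(abs(L[:,1])<.03)
    if k.sum()>5: print(l,k.sum(),'y %.1f..%.1f z %.1f'%(*np.percentile(L[k,1]*1e3,[2,98]),1e3*np.median(c[k,2])))
E
```

```text
2.025 [ 0.51018332 -0.05143504  0.15760412] 
 [[ 0.993  0.116  0.   ]
 [ 0.116 -0.993  0.   ]
 [ 0.     0.    -1.   ]] [-0.23028155  0.32571198  0.25214854  2.03774584 -0.11257868  0.79060955
 -1.36570166]
-130 104 y -18.8..19.2 z 8.8
-122 121 y -17.3..17.7 z 8.7
-114 150 y -10.7..12.0 z 12.8
-106 150 y -9.4..9.9 z 12.9
-98 147 y -9.4..9.8 z 13.0
-90 163 y -9.3..9.7 z 12.9
-82 156 y -9.2..9.6 z 13.0
-74 141 y -9.1..9.6 z 13.1
-26 527 y -18.7..18.9 z 15.8
-18 190 y -9.5..9.9 z 12.9
-10 204 y -9.5..9.8 z 12.9
-2 205 y -9.4..9.8 z 12.9
6 204 y -9.3..9.7 z 12.9
14 191 y -10.1..9.6 z 12.8
22 345 y -16.9..16.6 z 24.8
30 418 y -17.4..17.0 z 25.1
38 461 y -17.1..16.9 z 25.0
46 184 y -18.1..17.7 z 24.8
54 80 y -15.4..14.9 z 20.4
```

>>> arm_command --plan "0 0 0.025 0;0 0 0.025 0;0 0 0.025 0;0 0 0.025 0;0 0 0.02 0;0 0 0.012 0;0 0 0.0076 0;0 0 0 0;0 0 0 0"

```text
clock: 3.2
tcp_pos: [0.5105, -0.0515, 0.0183]
orientation: [3.137, 0.178, 0.002]
contact_force: [-0.1, 0.4, 0.1]
grip_width: 0.0854
gripper_force: 0.0
```

>>> arm_command --plan "0 0 0 0;0 0 0 0;0 0 0 0;0 0 0 0;0 0 0 0;0 0 0 0;0 0 0 0;0 0 0 0" --hand 1 --grip_force 100

```text
clock: 4.2
tcp_pos: [0.5101, -0.0514, 0.0182]
orientation: [-3.136, -0.177, -0.0]
contact_force: [-2.0, 0.3, 7.8]
grip_width: 0.017
gripper_force: 98.2
```

>>> arm_command --plan "0 0 -0.01 0;0 0 -0.02 0;0 0 -0.025 0;0 0 -0.025 0;0 0 -0.025 0;0 0 -0.015 0;0 0 0 0;0 0 0 0;0 0 0 0;0 0 0 0"

```text
clock: 5.45
tcp_pos: [0.5096, -0.0515, 0.137]
orientation: [3.136, 0.178, -0.002]
contact_force: [-0.3, -0.9, -6.6]
grip_width: 0.0167
gripper_force: 98.8
```

Run:
```python
from trim import *
o,P=fit('w2')
M=R.from_rotvec(o['orientation']).as_matrix()
print({k:np.round(o[k],4) for k in ['tcp_pos','contact_force','moment','orientation','grip_width']}, 'moment tool',(o['moment']@M).round(3))
L=(P.reshape(-1,3)-o['tcp_pos'])@M*1e3
for l in range(-140,70,8):
    k=(L[:,0]>=l)&(L[:,0]<l+8)&(abs(L[:,1])<22)&(L[:,2]<40)
    if k.sum()>5: print(l,k.sum(),'y %.1f..%.1f z %.1f'%(*np.percentile(L[k,1],[2,98]),np.median(L[k,2])))
```

```text
{'tcp_pos': array([ 0.5096, -0.0515,  0.137 ]), 'contact_force': array([-0.328 , -0.9134, -6.5838]), 'moment': array([-0.0265, -0.1285,  0.0148]), 'orientation': array([ 3.1365e+00,  1.7760e-01, -2.0000e-03]), 'grip_width': np.float64(0.0167)} moment tool [-0.041  0.125 -0.015]
-36 166 y -8.3..10.9 z -15.7
-28 2332 y -10.7..12.0 z -7.2
-20 547 y -8.2..9.4 z 5.6
-12 871 y -9.9..11.1 z 5.0
-4 1050 y -9.8..11.1 z 4.5
4 2650 y -20.7..21.3 z -12.4
12 14224 y -19.6..20.6 z -61.2
20 967 y -17.0..18.2 z -7.0
28 1544 y -16.5..17.7 z -6.9
36 1909 y -16.4..17.5 z -7.2
44 861 y -16.2..17.3 z -7.1
52 2290 y -14.8..15.9 z -17.2
```

Run:
```python
from trim import *
o=r.get_obs();M=R.from_rotvec(o['orientation']).as_matrix()
for n in ['side','scene']:
    p,d,P=cloud(n);cv2.imwrite(f'pics/{n}2.png',p[:,:,::-1])
    L=(P.reshape(-1,3)-o['tcp_pos'])@M*1e3
    for l in range(-150,70,10):
        k=(L[:,0]>=l)&(L[:,0]<l+10)&(abs(L[:,1])<22)&(L[:,2]<30)&(L[:,2]>-35)
        if k.sum()>3: print(n,l,k.sum(),'y %.1f..%.1f z %.1f max %.1f'%(*np.percentile(L[k,1],[2,98]),np.median(L[k,2]),L[k,2].min()))
```

```text
side -150 21 y -15.8..12.0 z 10.1 max 3.7
side -140 20 y -20.2..18.7 z 11.5 max 8.0
side -130 18 y -20.5..16.4 z 10.8 max 7.8
side -120 28 y -15.6..13.2 z 9.8 max -0.7
side -110 24 y -13.0..7.6 z 6.3 max 1.9
side -100 22 y -13.3..9.2 z 7.1 max 0.3
side -90 23 y -13.9..9.8 z 7.6 max 0.6
side -80 22 y -12.9..8.3 z 5.7 max 0.4
side -70 24 y -16.8..14.5 z 6.6 max -4.7
side -60 67 y -21.0..19.7 z -12.9 max -30.4
side -50 49 y -21.8..14.8 z -16.4 max -31.4
side -40 41 y -21.8..10.9 z -14.2 max -29.7
side -30 18 y -21.1..10.5 z -1.9 max -18.6
side -20 48 y -17.7..18.4 z -0.5 max -33.1
side -10 19 y -21.2..11.3 z -0.8 max -34.5
side 10 9 y -19.4..-9.6 z 11.3 max 2.3
side 20 17 y -20.9..-12.5 z 4.1 max -9.7
side 30 22 y -20.0..12.7 z -7.9 max -15.6
side 40 52 y -19.5..15.9 z -6.5 max -27.4
side 50 7 y -14.1..14.7 z -21.5 max -24.1
scene -150 9 y -11.1..11.3 z 16.8 max 10.3
scene -140 8 y -12.8..11.5 z 11.5 max 7.1
scene -130 6 y -21.1..-9.6 z 11.5 max 6.1
scene -90 5 y -2.6..3.5 z 5.8 max 4.5
scene -50 6 y -20.9..-9.9 z -16.0 max -23.3
scene -40 8 y -20.2..18.8 z -15.9 max -18.5
scene -30 17 y -21.3..16.6 z 1.4 max -14.5
scene -20 7 y -17.6..10.5 z 6.0 max -13.9
scene -10 20 y -21.7..13.3 z -3.3 max -34.4
scene 0 43 y -20.6..19.6 z -8.9 max -33.0
scene 10 37 y -19.9..16.6 z -11.4 max -33.9
scene 20 11 y -16.2..14.1 z -4.9 max -7.5
scene 30 13 y -19.4..5.1 z -6.5 max -10.8
scene 40 17 y -20.9..15.3 z 0.2 max -21.1
scene 50 73 y -18.8..14.9 z -6.0 max -28.1
```

>>> arm_command --plan "0.0036 -0.0357 -0.002 0;0.0036 -0.0357 -0.002 0;0.0036 -0.0357 -0.002 0;0.0036 -0.0357 -0.002 0;0.0036 -0.0357 -0.002 0;0.0036 -0.0357 -0.002 0;0.0036 -0.0357 -0.002 0;0 0 0 5.3;0 0 0 5.3;0 0 0 5.3;0 0 0 5.3;0 0 0 0;0 0 0 0"

```text
clock: 7.22
tcp_pos: [0.5068, 0.1996, 0.1516]
orientation: [3.116, -0.4, -0.0]
contact_force: [0.2, -0.2, -6.1]
grip_width: 0.0171
gripper_force: 99.0
```

Run:
```python
from trim import *
o,P=fit('w3')
M=R.from_rotvec(o['orientation']).as_matrix();print(o['tcp_pos'],M[:,0],np.degrees(np.arctan2(M[1,0],M[0,0])))
def rep(c,n):
    k=(c[:,2]>.044)&(c[:,2]<.056)&(np.linalg.norm(c[:,:2]-[.485,.205],axis=1)<.08);t=c[k]
    print(n,k.sum(),t.mean(0),cv2.minAreaRect(t[:,:2].astype('f4')))
    L=(t-o['tcp_pos'])@M*1e3
    for l in range(-70,70,10):
        q=(L[:,1]>=l)&(L[:,1]<l+10)
        if q.sum()>3: print(l,q.sum(),np.percentile(L[q,0],[3,97]).round(1), np.median(t[q,2]).round(4))
    print(L[:,1].min(),L[:,1].max())
rep(P.reshape(-1,3),'w')
for n in ['side','scene']:
    rep(np.load(f'pics/{n}0.npy').reshape(-1,3),n)
```

```text
[0.50675246 0.1996435  0.1516258 ] [ 9.67651826e-01 -2.52289362e-01 -1.46782521e-04] -14.613026467030503
w 1062 [0.48548998 0.20271144 0.04859395] ((0.4868171513080597, 0.2033986747264862), (0.10026868432760239, 0.016995662823319435), 76.08293914794922)
-50 225 [-28.5 -14.5] 0.0487
-40 192 [-28.4 -14.5] 0.0488
-30 74 [-28.5 -24.1] 0.049
-20 20 [-27.8 -23.9] 0.0488
10 20 [-27.9 -24.1] 0.0492
20 62 [-28.1 -24.3] 0.0488
30 180 [-26.8 -12.9] 0.0489
40 252 [-26.6 -13.3] 0.0488
50 37 [-26.7 -13.5] 0.0487
-48.7750168848466 51.59357363287264
side 151 [0.48238792 0.20607349 0.0487404 ] ((0.4814201593399048, 0.20469003915786743), (0.10063029825687408, 0.019089501351118088), 75.2853012084961)
-50 16 [-32.  -17.6] 0.0488
-40 16 [-32.9 -18. ] 0.0491
-30 11 [-32.5 -17.8] 0.0512
-20 17 [-33.  -17.4] 0.0485
-10 18 [-33.9 -17. ] 0.0488
0 14 [-32.8 -19.3] 0.0492
10 15 [-31.8 -17.6] 0.0484
20 14 [-33.1 -16.7] 0.0495
30 13 [-30.3 -17.2] 0.0487
40 15 [-31.8 -17.3] 0.0477
-48.81686544685907 51.80390458070437
scene 98 [0.48862435 0.20441674 0.0481736 ] ((0.48858919739723206, 0.20424114167690277), (0.09988923370838165, 0.022380128502845764), 74.70796203613281)
-50 13 [-28.2 -12.5] 0.0479
-40 10 [-28.9  -7.9] 0.049
-30 7 [-23.8 -15. ] 0.0495
-20 8 [-26.4 -10.1] 0.0476
-10 10 [-26.4 -11.2] 0.0474
0 9 [-25.8 -11.9] 0.0479
10 11 [-28.1 -11.4] 0.047
20 9 [-28.9 -11.5] 0.0463
30 10 [-26.1 -11.1] 0.0488
40 10 [-26.6  -9.8] 0.047
-49.84114315816532 50.036326071261314
```

View pics/w3.png

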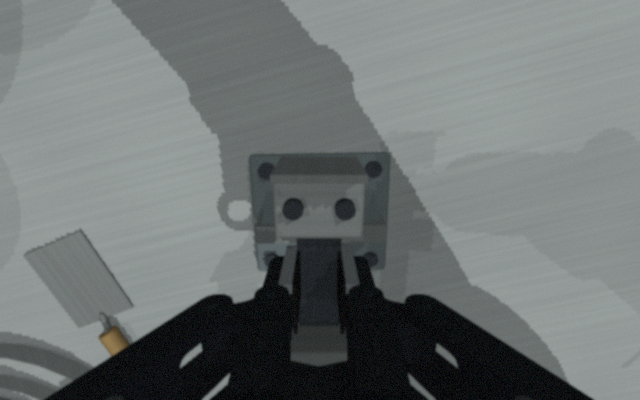

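The view shows the block's web at (318,215), square across below the held arm, which occludes its middle. The edge centre is 20.7 mm behind the TCP and 1° off square. I'll descend and take some moment readings.

>>> arm_command --plan "0 0 0.02 -1;0 0 0.02 0;0 0 0.02 0;0 0 0.012 0;0 0 0.004 0;0 0 0 0;0 0 0 0"

```text
clock: 8.15
tcp_pos: [0.5074, 0.1999, 0.0764]
orientation: [-3.118, 0.375, -0.002]
contact_force: [-0.8, -0.2, -5.5]
grip_width: 0.0166
gripper_force: 98.9
```

Run:
```python
from h import *
q=[]
for i in range(10):
    o=r.get_obs();M=R.from_rotvec(o['orientation']).as_matrix();q.append(np.r_[o['tcp_pos'],o['contact_force']@M,o['moment']@M]);eyes.grab_frame('side')
q=np.array(q);print(q.mean(0).round(4),q.std(0).round(3));m=q.mean(0);print('com offset mm',m[7]/m[5]*1e3)
```

```text
[ 0.5071  0.1998  0.0761  0.0158 -0.1748  5.8168 -0.0169  0.1269  0.007 ] [0.    0.    0.    0.61  0.466 0.336 0.032 0.039 0.02 ]
com offset mm 21.810112479002736
```

>>> arm_command --plan "0 0 0.003 0;0 0 0.002 0;0 0 0.001 0;0 0 0 0;0 0 0 0;0 0 0 0"

```text
clock: 9.4
tcp_pos: [0.5069, 0.1997, 0.0698]
orientation: [-3.119, 0.375, -0.0]
contact_force: [0.4, -0.1, -6.0]
grip_width: 0.0167
gripper_force: 99.0
```

>>> arm_command --plan "0 0 0.001 0;0 0 0.0005 0;0 0 0 0;0 0 0 0"

```text
clock: 9.9
tcp_pos: [0.5069, 0.1997, 0.0683]
orientation: [-3.119, 0.375, -0.0]
contact_force: [-0.7, -0.7, -3.1]
grip_width: 0.017
gripper_force: 99.4
```

Run:
```python
from h import *
q=[]
for i in range(5):
    o=r.get_obs();M=R.from_rotvec(o['orientation']).as_matrix();q.append(np.r_[o['tcp_pos'],o['contact_force']@M,o['moment']@M]);p,d=eyes.grab_frame('side')
print(np.mean(q,0).round(4)); cv2.imwrite('pics/s4.png',p[:,:,::-1])
```

```text
[ 5.0690e-01  1.9970e-01  6.8300e-02 -1.4750e-01  3.8420e-01  2.8484e+00
 -7.8200e-02 -2.6200e-02  2.7000e-03]
```

>>> arm_command --plan "0 0 0 0;0 0 0 0;0 0 0 0" --grip_force 20

```text
clock: 10.52
tcp_pos: [0.507, 0.1997, 0.0683]
orientation: [-3.119, 0.375, -0.0]
contact_force: [0.2, -0.1, -2.0]
grip_width: 0.0165
gripper_force: 99.5
```

Run:
```python
from h import *
q=[]
for i in range(6):
    o=r.get_obs();M=R.from_rotvec(o['orientation']).as_matrix();q.append(np.r_[o['tcp_pos'],o['contact_force']@M,o['moment']@M]);p,d=eyes.grab_frame('side')
print(np.mean(q,0).round(4))
p,d,P=cloud('side')
L=(P.reshape(-1,3)-o['tcp_pos'])@M*1e3
for l in range(-150,70,10):
    k=(L[:,0]>=l)&(L[:,0]<l+10)&(abs(L[:,1])<14)&(L[:,2]<16)&(L[:,2]>-35)
    if k.sum()>3: print(l,k.sum(),'z %.1f'%np.median(L[k,2]))
```

```text
[ 0.507   0.1997  0.0683 -0.1624  0.1551  1.0754 -0.123  -0.0455 -0.0025]
-150 23 z 10.3
-140 5 z 12.9
-130 16 z 8.6
-120 28 z 6.7
-110 24 z 3.8
-100 20 z 5.7
-90 25 z 5.4
-80 24 z 7.7
-70 32 z 4.6
-60 52 z -15.1
-50 32 z -24.3
-40 20 z -18.9
-20 36 z -3.1
-10 33 z -2.0
0 13 z 0.3
20 4 z -7.5
50 4 z -13.8
```

>>> arm_command --plan "0 0 0 0;0 0 0 0;0 0 0 0;0 0 0 0" --hand -1 --grip_force 20

```text
clock: 11.38
tcp_pos: [0.5069, 0.1997, 0.0683]
orientation: [-3.119, 0.375, -0.0]
contact_force: [0.3, 0.6, 0.7]
grip_width: 0.0853
gripper_force: 0.0
```

```bash
cat > bal.py <<'E'
from h import *
import sys
o=r.get_obs();M=R.from_rotvec(o['orientation']).as_matrix();print(o['clock'],o['contact_force'],o['grip_width'],o['tcp_pos'])
for n in ['wrist','side']:
    p,d,P=cloud(n);cv2.imwrite(f'pics/{n}{sys.argv[1]}.png',p[:,:,::-1])
    L=(P.reshape(-1,3)-o['tcp_pos'])@M*1e3
    for l in range(-150,70,10):
        k=(L[:,0]>=l)&(L[:,0]<l+10)&(abs(L[:,1])<22)&(P.reshape(-1,3)[:,2]>.04)&(P.reshape(-1,3)[:,2]<.11)
        if k.sum()>3: print(n,l,k.sum(),'y %.1f..%.1f z %.1f'%(*np.percentile(L[k,1],[3,97]),np.median(L[k,2])))
E
python3 bal.py 5
```

```text
11.375 [0.30655712 0.60216686 0.73481275] 0.08533170555170892 [0.50694827 0.19971987 0.06829627]
wrist -40 30 y -10.9..11.2 z -2.4
wrist -30 4915 y -19.0..19.2 z -4.2
wrist -20 1720 y -21.0..20.9 z 19.1
wrist -10 790 y -9.1..9.5 z 5.4
wrist 0 842 y -9.3..9.4 z 5.4
wrist 10 834 y -9.2..9.2 z 5.4
wrist 20 1086 y -16.6..16.6 z -6.5
wrist 30 2030 y -16.6..16.8 z -6.9
wrist 40 1816 y -16.5..16.6 z -6.8
wrist 50 2344 y -15.0..15.0 z -18.4
side -150 27 y -15.0..13.9 z 9.4
side -140 19 y -17.8..17.3 z 9.8
side -130 21 y -18.6..18.3 z 10.9
side -120 32 y -11.5..13.1 z 8.5
side -110 26 y -10.8..10.0 z 5.3
side -100 24 y -10.6..8.2 z 6.4
side -90 25 y -10.4..9.8 z 6.3
side -80 24 y -10.8..7.5 z 5.6
side -70 38 y -20.5..9.7 z 2.9
side -60 86 y -20.1..19.3 z -12.8
side -50 60 y -20.6..18.5 z -17.5
side -40 43 y -20.7..17.7 z -15.3
side -30 14 y -20.6..8.5 z -0.9
side -20 21 y -13.5..8.2 z 4.9
side -10 20 y -10.3..6.9 z 6.5
side 0 23 y -10.6..8.5 z 6.9
side 10 15 y -10.2..8.3 z 7.6
side 20 10 y -19.6..16.3 z 1.3
```

>>> arm_command --plan "0 0 -0.02 0;0 0 -0.025 0;0 0 -0.025 0;0 0 0 0;0 0 0 0;0 0 0 0;0 0 0 0;0 0 0 0;0 0 0 0;0 0 0 0;0 0 0 0;0 0 0 0;0 0 0 0;0 0 0 0;0 0 0 0"

```text
clock: 13.35
tcp_pos: [0.5068, 0.1997, 0.1382]
orientation: [3.119, -0.375, -0.0]
contact_force: [0.6, 0.2, -0.0]
grip_width: 0.0853
gripper_force: 0.0
```

```bash
python3 bal.py 6
```

```text
13.35 [ 0.56696416  0.237298   -0.01522697] 0.08533397868271585 [0.50684153 0.19965141 0.13818949]
wrist -130 24 y -18.1..18.8 z 79.9
wrist -120 271 y -16.2..16.9 z 79.4
wrist -110 274 y -9.5..9.6 z 75.3
wrist -100 284 y -9.3..9.5 z 75.3
wrist -90 295 y -9.2..9.3 z 75.3
wrist -80 223 y -9.1..10.0 z 75.3
wrist -60 259 y -18.6..19.2 z 53.9
wrist -50 721 y -19.0..19.0 z 53.3
wrist -40 1183 y -18.1..18.1 z 53.4
wrist -30 2002 y -19.1..19.2 z 64.9
wrist -20 879 y -20.7..20.6 z 88.6
wrist -10 415 y -9.7..9.7 z 75.4
wrist 0 420 y -9.2..9.2 z 75.4
wrist 10 438 y -9.5..9.4 z 75.4
wrist 20 549 y -16.5..16.1 z 63.6
wrist 30 947 y -17.0..17.0 z 63.1
wrist 40 957 y -16.7..16.7 z 63.3
wrist 50 724 y -15.2..15.0 z 47.8
side -150 29 y -14.9..11.8 z 79.8
side -140 19 y -17.9..16.4 z 79.9
side -130 25 y -18.3..18.3 z 78.8
side -120 31 y -12.6..8.4 z 76.7
side -110 23 y -11.0..8.4 z 75.2
side -100 25 y -9.9..8.5 z 76.2
side -90 22 y -10.8..8.7 z 75.5
side -80 25 y -10.2..9.0 z 76.3
side -70 32 y -16.7..9.9 z 75.2
side -60 94 y -20.5..18.4 z 58.1
side -50 55 y -21.1..16.7 z 50.9
side -40 47 y -20.7..17.0 z 56.7
side -30 12 y -20.4..2.0 z 59.9
side -20 20 y -15.0..8.7 z 74.3
side -10 21 y -10.1..7.0 z 74.4
side 0 23 y -10.8..8.6 z 76.5
side 10 29 y -11.5..9.4 z 74.1
side 20 55 y -18.3..16.2 z 65.8
side 30 21 y -11.0..15.4 z 62.9
side 40 11 y -2.5..16.9 z 63.5
```

View pics/wrist6.png

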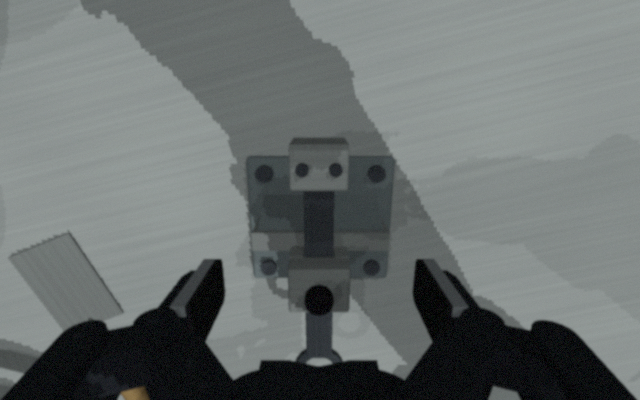

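The arm at (320,250) sits level and free across the edge: the bar's top is at the same height along its whole length, and it has been there for over 1.5 s. I'll take it up again.

>>> arm_command --plan "0 0 0.02 0;0 0 0.025 0;0 0 0.02 0;0 0 0.0065 0;0 0 0 0;0 0 0 0"

```text
clock: 14.2
tcp_pos: [0.5074, 0.1999, 0.0675]
orientation: [-3.118, 0.375, -0.002]
contact_force: [-0.5, -0.8, 0.7]
grip_width: 0.0854
gripper_force: 0.0
```

>>> arm_command --plan "0 0 0 0;0 0 0 0;0 0 0 0;0 0 0 0;0 0 0 0;0 0 0 0;0 0 0 0" --hand 1 --grip_force 110

```text
clock: 15.08
tcp_pos: [0.507, 0.1997, 0.0672]
orientation: [-3.119, 0.376, -0.0]
contact_force: [-1.2, -1.0, 6.3]
grip_width: 0.0166
gripper_force: 108.6
```

>>> arm_command --plan "0 0 -0.01 0;0 0 -0.025 0;0 0 -0.03 0;0 0 -0.04 0;0 0 -0.04 0;0 0 -0.04 0;0 0 -0.04 0;0 0 -0.04 0;0 0 -0.04 0;0 0 -0.02 0;0 0 0 0;0 0 0 0"

```text
clock: 16.58
tcp_pos: [0.5059, 0.1992, 0.39]
orientation: [3.117, -0.375, -0.004]
contact_force: [-0.3, -0.2, -6.5]
grip_width: 0.0165
gripper_force: 108.5
```

>>> arm_command --plan "0.0224 0.0323 0 0;0.0224 0.0323 0 0;0.0224 0.0323 0 0;0.0224 0.0323 0 0;0.0224 0.0323 0 0;0.0224 0.0323 0 0;0.0224 0.0323 0 0;0.0224 0.0323 0 0;0.0224 0.0323 0 0;0.0224 0.0323 0 0;0.0224 0.0323 0 0;0.0224 0.0323 0 0;0 0 0 -9.37;0 0 0 -9.37;0 0 0 -9.37;0 0 0 -9.37;0 0 0 -9.37;0 0 0 -9.37;0 0 0 0;0 0 0 0"

```text
clock: 19.08
tcp_pos: [0.6757, -0.2405, 0.3904]
orientation: [-2.929, -1.133, 0.002]
contact_force: [0.0, 1.3, -6.1]
grip_width: 0.0166
gripper_force: 108.6
```

Run:
```python
from h import *
o=r.get_obs();M=R.from_rotvec(o['orientation']).as_matrix();print(o['clock'],o['tcp_pos'],np.degrees(np.arctan2(M[1,0],M[0,0])),o['joints'].round(2))
ims=[]
for n in ['side','scene']:
    p,d,P=cloud(n);cv2.imwrite(f'pics/{n}7.png',p[:,:,::-1]);np.save(f'pics/{n}7.npy',P)
    c,f=cal(n);A=R.from_rotvec(c['attitude']).as_matrix()
    X=(np.array([.57,-.33,.32])-c['origin'])@A;u=int(c['cx']+f*X[0]/-X[2]);v=int(c['cy']-f*X[1]/-X[2]);print(n,u,v)
    ims.append(cv2.resize(p[v-50:v+50,u-50:u+50,::-1],None,fx=4,fy=4,interpolation=3))
    L=(P.reshape(-1,3)-o['tcp_pos'])@M*1e3
    for l in range(-155,-55,10):
        k=(L[:,0]>=l)&(L[:,0]<l+10)&(abs(L[:,1])<24)&(abs(L[:,2])<25)
        if k.sum()>3: print(n,l,k.sum(),'y %.1f..%.1f z %.1f'%(*np.percentile(L[k,1],[3,97]),np.median(L[k,2])))
cv2.imwrite('pics/c7.png',np.hstack(ims))
```

```text
19.075 [ 0.67573154 -0.24047087  0.39038472] 42.31309968483172 [ 0.05  0.48  0.33  1.25 -0.15  1.43 -0.46]
side 352 89
side -155 4 y -10.1..2.6 z 8.6
side -145 19 y -17.2..13.4 z 10.3
side -135 14 y -20.2..19.3 z 11.5
side -125 18 y -20.2..15.7 z 10.3
side -115 22 y -12.6..9.4 z 6.2
side -105 22 y -13.9..5.3 z 7.0
side -95 21 y -13.8..7.8 z 7.8
side -85 23 y -15.7..4.9 z 6.6
side -75 22 y -13.2..5.4 z 6.3
side -65 21 y -22.4..6.8 z 2.1
scene 217 144
```

View pics/c7.png

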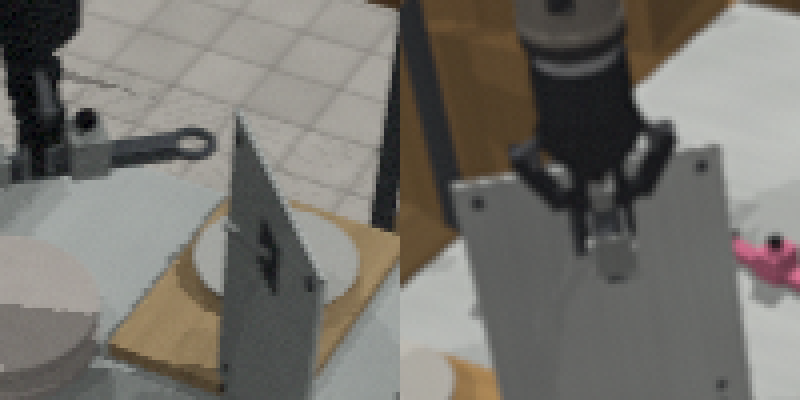

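The side crop shows the eye at (190,143), level and short of the plate, with the hook from (230,226) to (270,265) below and beyond it. Now I measure both in the same camera, in tool axes.

Run:
```python
from h import *
o=r.get_obs();M=R.from_rotvec(o['orientation']).as_matrix()
n=np.array([.737,.676,0]);e=np.array([-.676,.737,0])
for nm in ['side','scene']:
    P=np.load(f'pics/{nm}0.npy').reshape(-1,3)
    root=np.array([.525,-.3785,.25])
    D=P-root;out=D@n;lat=D@e;h=D[:,2]
    k=(out>.012)&(out<.06)&(abs(lat)<.012)&(abs(h-out)<.015)
    Q=(P[k]-o['tcp_pos'])@M*1e3
    s=(out[k]+h[k])/2**.5
    print(nm,k.sum(),'s',np.percentile(s,[2,98]).round(4),'lat tool y median',np.median(Q[:,1]).round(1),'h-out',np.median(h[k]-out[k]).round(4),'tip tool',Q[s>np.percentile(s,90)].mean(0).round(1))
    g=(abs(out)<.015)&(abs(lat)<.12)&(h>-.2)&(h<.06)&(abs(lat)>.03); G=(P[g]-o['tcp_pos'])@M*1e3
    print('  plate face tool x',np.median(G[:,0]).round(1),np.polyfit(G[:,1],G[:,0],1).round(3),'y ext',np.percentile(G[:,1],[1,99]).round(1))
    P=np.load(f'pics/{nm}7.npy').reshape(-1,3);L=(P-o['tcp_pos'])@M*1e3
    k=(L[:,0]<-112)&(L[:,0]>-156)&(abs(L[:,1])<28)&(abs(L[:,2]-10)<6);
    if k.sum()>20: print('  ring',k.sum(),cv2.minAreaRect(L[k,:2].astype('f4')),np.median(L[k],0).round(1),L[k].min(0).round(1),L[k].max(0).round(1))
```

```text
side 24 s [0.0192 0.0583] lat tool y median -1.2 h-out 0.0008 tip tool [-163.9   -1.3   99.9]
  plate face tool x -205.2 [ 5.0000e-03 -2.0522e+02] y ext [-118.9  117.2]
  ring 56 ((-129.14572143554688, -1.794036865234375), (39.07017135620117, 36.77754211425781), 67.91206359863281) [-132.    -8.1   10.9] [-147.2  -22.1    4.5] [-113.1   20.7   14.8]
scene 10 s [0.025  0.0607] lat tool y median 2.7 h-out -0.0056 tip tool [-159.7    5.3   99. ]
  plate face tool x -203.5 [ 4.00000e-03 -2.03459e+02] y ext [-115.8  118.4]
```

>>> arm_command --plan "0 0.0005 0.015 0;0 0 0.02 0;0 0 0.015 0;-0.009 0 0.009 0;-0.009 0 0.009 0;-0.007 0 0.007 0;0 0 0 0;0 0 0 0;0 0 0 0"

```text
clock: 20.3
tcp_pos: [0.6585, -0.2575, 0.3172]
orientation: [2.927, 1.14, 0.001]
contact_force: [-0.0, -0.3, -6.4]
grip_width: 0.0168
gripper_force: 108.6
```

```bash
cat > ring.py <<'E'
from h import *
import sys
o=r.get_obs();M=R.from_rotvec(o['orientation']).as_matrix();print(o['clock'],o['tcp_pos'],o['contact_force'])
p,d,P=cloud('side');cv2.imwrite(f'pics/side{sys.argv[1]}.png',p[:,:,::-1])
L=(P.reshape(-1,3)-o['tcp_pos'])@M*1e3
k=(L[:,0]<-112)&(L[:,0]>-153)&(abs(L[:,1])<28)&(abs(L[:,2]-9)<6)
print('ring',k.sum(),cv2.minAreaRect(L[k,:2].astype('f4')),np.median(L[k],0).round(1))
n=np.array([.737,.676,0]);root=np.array([.525,-.3785,.25]);E=o['tcp_pos']+M@np.array([-.129,-.0015,.0135])
D=E-root;print('eye out %.4f h %.4f lat %.4f'%(D@n,D[2],D@np.array([-.676,.737,0])))
c,f=cal('side');A=R.from_rotvec(c['attitude']).as_matrix()
X=(np.array([.57,-.34,.29])-c['origin'])@A;u=int(c['cx']+f*X[0]/-X[2]);v=int(c['cy']-f*X[1]/-X[2])
cv2.imwrite(f'pics/c{sys.argv[1]}.png',cv2.resize(p[v-35:v+35,u-40:u+40,::-1],None,fx=8,fy=8,interpolation=cv2.INTER_CUBIC))
E
python3 ring.py 8
```

```text
20.3 [ 0.65848233 -0.25749595  0.31720227] [-0.04974738 -0.34171747 -6.35837429]
ring 56 ((-130.78762817382812, -4.5898895263671875), (36.08064270019531, 38.378692626953125), 32.6942138671875) [-131.3   -6.3    9.5]
eye out 0.0512 h 0.0536 lat 0.0004
```

View pics/c8.png

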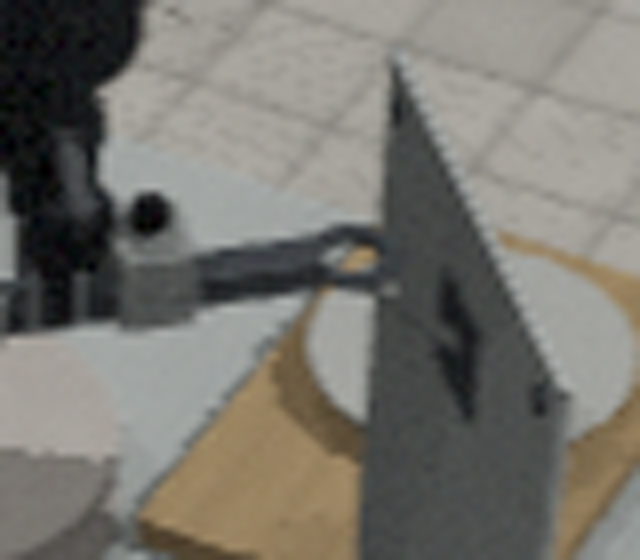

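The eye at about (362,262) lies on the rod's line, with the rod's tip at (390,288) and its root near (447,340). I'll thread it on carefully.

>>> arm_command --plan "0 0 0.002 0;-0.004 0 0.004 0;-0.004 0 0.004 0;-0.004 0 0.004 0;0 0 0 0;0 0 0 0"

```text
clock: 21.1
tcp_pos: [0.6492, -0.2659, 0.3029]
orientation: [2.928, 1.139, 0.001]
contact_force: [-0.5, 0.1, -5.6]
grip_width: 0.0164
gripper_force: 108.6
```

```bash
python3 ring.py 9
python3 - <<'E'
from h import *
o=r.get_obs();print(o['contact_force'],o['moment'])
E
```

```text
21.1 [ 0.64924794 -0.2659416   0.30285663] [-0.51616211  0.11789318 -5.55941544]
ring 59 ((-129.88865661621094, -3.4560794830322266), (35.51957321166992, 44.77862548828125), 0.3551202416419983) [-129.7   -0.3   10.3]
eye out 0.0387 h 0.0393 lat 0.0005
[-0.19256651  0.8419573  -5.28829265] [ 0.09786285 -0.06321499  0.00512059]
```

View pics/c9.png

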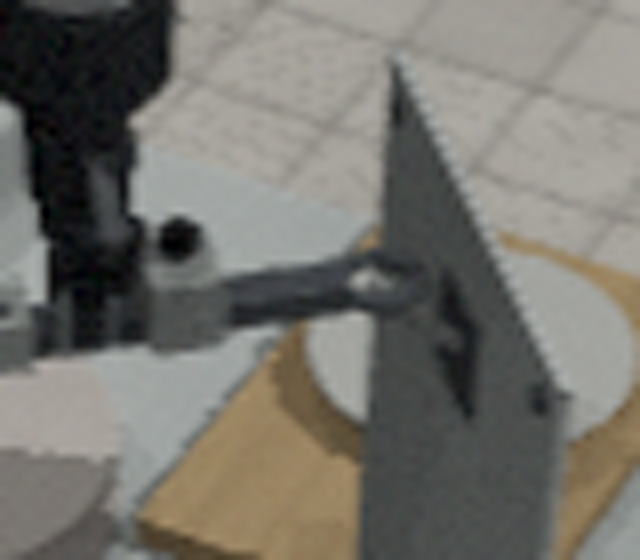

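The eye's hole, around (390,285), now surrounds the rod tip and there is no contact force. I'll continue down the rod.

>>> arm_command --plan "-0.003 0 0.003 0;-0.003 0 0.003 0;-0.003 0 0.003 0;-0.002 0 0.002 0;0 0 0 0;0 0 0 0"

```text
clock: 21.9
tcp_pos: [0.6411, -0.2733, 0.2917]
orientation: [-2.928, -1.139, -0.0]
contact_force: [0.0, 0.4, -6.6]
grip_width: 0.0166
gripper_force: 108.6
```

```bash
python3 ring.py 10
python3 - <<'E'
from h import *
q=[]
for i in range(5):
    o=r.get_obs();q.append(np.r_[o['contact_force'],o['moment']]);eyes.grab_frame('side')
print(np.mean(q,0).round(3))
E
```

```text
21.9 [ 0.64108669 -0.27332464  0.29173385] [ 0.04868429  0.40230136 -6.58611584]
ring 61 ((-127.63446044921875, -1.2205257415771484), (36.75532531738281, 37.889156341552734), 66.54997253417969) [-131.3   -4.4   10.1]
eye out 0.0276 h 0.0282 lat 0.0006
[ 2.300e-01  1.400e-01 -6.588e+00  1.740e-01 -1.450e-01 -4.000e-03]
```

View pics/c10.png

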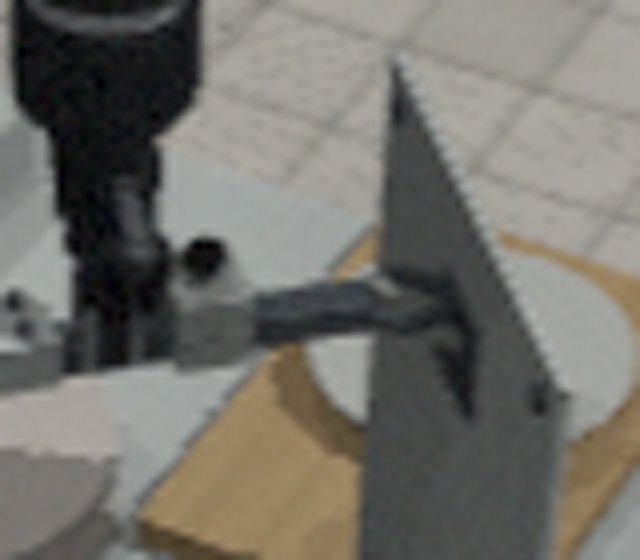

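The rod's tip shows above the ring at (385,285), so the eye is threaded. Next I loosen the grip, tilt the arm down gently, then let go.

>>> arm_command --plan "0 0 0 0;0 0 0 0;0 0 0.005 0;-0.001 0 0.007 0;-0.001 0 0.007 0;-0.001 0 0.007 0;-0.002 0 0.007 0;-0.002 0 0.007 0;0 0 0 0;0 0 0 0" --hand 1 --grip_force 20

```text
clock: 23.45
tcp_pos: [0.6375, -0.2756, 0.2512]
orientation: [-2.925, -1.141, -0.005]
contact_force: [4.3, 4.1, -6.6]
grip_width: 0.0166
gripper_force: 106.1
```

```bash
cat > st.py <<'E'
from h import *
o=r.get_obs();print(o['clock'],o['tcp_pos'],o['contact_force'],o['grip_width'],o['gripper_force'])
n=np.array([.737,.676,0]);e=np.array([-.676,.737,0]);root=np.array([.525,-.3785,.25])
for nm in ['side','scene']:
    p,d,P=cloud(nm);q=P.reshape(-1,3);D=q-root;out,lat,h=D@n*1e3,D@e*1e3,D[:,2]*1e3;g=p.reshape(-1,3).max(1)
    for z in range(60,-215,-15):
        k=(abs(lat)<26)&(out>5)&(out<200)&(h<=z)&(h>z-15)
        if k.sum()>2: print(nm,z,k.sum(),'out %.0f..%.0f'%tuple(np.percentile(out[k],[5,95])),'lat %.0f..%.0f'%tuple(np.percentile(lat[k],[5,95])))
E
python3 st.py
```

```text
23.45 [ 0.63752339 -0.2756265   0.25120515] [ 4.27567697  4.14676971 -6.5957531 ] 0.016594403651765767 106.12232949482859
side 60 25 out 139..169 lat -15..21
side 45 40 out 32..164 lat -5..20
side 30 118 out 9..161 lat -10..24
side 15 253 out 26..192 lat -11..24
side 0 111 out 89..195 lat -10..23
side -15 13 out 146..196 lat 7..20
scene 60 24 out 160..176 lat -20..18
scene 45 39 out 148..171 lat -25..24
scene 30 55 out 117..167 lat -20..22
scene 15 77 out 122..191 lat -19..16
scene 0 50 out 125..198 lat -18..17
scene -15 8 out 191..200 lat -19..-1
scene -165 3 out 7..8 lat -15..19
scene -180 8 out 6..12 lat -17..20
scene -195 7 out 6..9 lat -24..-5
scene -210 6 out 5..8 lat -10..9
```

>>> arm_command --plan "0.002 0 0 0;0 0 0 0"

```text
clock: 23.8
tcp_pos: [0.6378, -0.2758, 0.2513]
orientation: [-2.927, -1.139, -0.001]
contact_force: [3.1, 3.9, -5.6]
grip_width: 0.0166
gripper_force: 106.1
```

>>> arm_command --plan "0 0 0 0;0 0 0 0;0 0 0 0;0 0 0 0;0 0 0 0;0 0 0 0;0 0 0 0;0 0 0 0;0 0 0 0;0 0 0 0;0 0 0 0;0 0 0 0" --hand -1

```text
clock: 25.3
tcp_pos: [0.6373, -0.2768, 0.2517]
orientation: [-2.928, -1.139, -0.0]
contact_force: [0.2, 0.2, -0.2]
grip_width: 0.0857
gripper_force: 0.0
```

```bash
python3 st.py
```

```text
25.3 [ 0.63730591 -0.27677269  0.25168516] [ 0.16628979  0.16086678 -0.17730163] 0.08566267921277256 0.0
side 45 10 out 27..42 lat -1..6
side 30 13 out 11..30 lat -3..8
side 15 12 out 5..14 lat -6..18
side 0 12 out 6..10 lat -10..21
side -15 20 out 6..15 lat -6..13
side -30 18 out 6..17 lat -4..15
side -45 17 out 8..18 lat -5..16
side -60 67 out 9..42 lat -10..23
side -75 57 out 12..54 lat -15..24
side -90 33 out 12..49 lat 6..25
side -105 7 out 12..37 lat 7..23
side -120 18 out 12..26 lat 4..20
side -135 25 out 17..38 lat 1..20
side -150 42 out 20..44 lat -9..25
side -165 47 out 21..59 lat -6..25
side -180 10 out 36..59 lat -6..19
scene 60 3 out 160..161 lat -13..11
scene -45 24 out 9..27 lat -8..11
scene -60 41 out 13..51 lat -14..19
scene -75 71 out 12..60 lat -16..21
scene -90 27 out 19..54 lat -18..21
scene -105 3 out 8..40 lat -21..14
scene -120 20 out 6..32 lat -17..14
scene -135 27 out 9..47 lat -12..19
scene -150 59 out 5..49 lat -16..22
scene -165 50 out 8..66 lat -12..20
scene -180 14 out 6..57 lat -15..22
```

>>> arm_command --plan "0.01 0 -0.02 0;0.01 0 -0.03 0;0.01 0 -0.04 0;0.01 0 -0.04 0;0 0 0 0;0 0 0 0;0 0 0 0;0 0 0 0;0 0 0 0;0 0 0 0;0 0 0 0;0 0 0 0"

```text
clock: 26.9
tcp_pos: [0.6668, -0.2498, 0.3817]
orientation: [2.928, 1.139, 0.0]
contact_force: [-0.9, 0.7, 0.4]
grip_width: 0.0854
gripper_force: 0.0
```

```bash
python3 st.py|grep -E "side|^[0-9]"
python3 - <<'E'
from h import *
a,_=eyes.grab_frame('side')
p,d=eyes.grab_frame('scene'); 
for n,x in [('side',a),('scene',p)]:
    b=cv2.imread(f'pics/{n}0.png')[:,:,::-1]; D=(np.abs(b.astype(int)-x).max(2)>45).astype('u1'); D=cv2.morphologyEx(D,cv2.MORPH_OPEN,np.ones((3,3)))
    k,_,s,c=cv2.connectedComponentsWithStats(D)
    print(n,[(tuple(s[i]),c[i].round()) for i in range(1,k) if s[i][4]>40])
for i in range(8): b,_=eyes.grab_frame('side')
print('motion',np.sum(np.abs(a.astype(int)-b).max(2)[85:200,330:400]>40))
E
```

```text
26.9 [ 0.66680735 -0.24978225  0.3817416 ] [-0.85952075  0.72771168  0.44943539] 0.08535895705110252 0.0
side 45 10 out 29..41 lat -2..6
side 30 14 out 13..30 lat -3..8
side 15 11 out 5..14 lat -10..18
side 0 14 out 5..11 lat -13..20
side -15 20 out 6..15 lat -7..14
side -30 18 out 6..17 lat -1..16
side -45 23 out 7..20 lat -4..16
side -60 51 out 8..42 lat -15..22
side -75 65 out 12..54 lat -10..25
side -90 33 out 15..46 lat 6..25
side -105 5 out 10..39 lat 7..19
side -120 18 out 13..26 lat 3..19
side -135 25 out 17..39 lat -3..20
side -150 48 out 18..44 lat -8..25
side -165 43 out 21..59 lat -5..25
side -180 9 out 34..57 lat -6..22
side [((np.int32(240), np.int32(0), np.int32(167), np.int32(165), np.int32(9645)), array([320.,  62.])), ((np.int32(424), np.int32(0), np.int32(14), np.int32(7), np.int32(73)), array([430.,   3.])), ((np.int32(440), np.int32(0), np.int32(39), np.int32(21), np.int32(285)), array([459.,   8.])), ((np.int32(413), np.int32(6), np.int32(8), np.int32(14), np.int32(80)), array([416.,  12.])), ((np.int32(413), np.int32(24), np.int32(23), np.int32(10), np.int32(11
[... 2443 characters left out ...]
 213.])), ((np.int32(291), np.int32(225), np.int32(12), np.int32(17), np.int32(151)), array([296., 233.])), ((np.int32(318), np.int32(225), np.int32(18), np.int32(29), np.int32(132)), array([326., 240.])), ((np.int32(332), np.int32(250), np.int32(22), np.int32(44), np.int32(349)), array([342., 275.])), ((np.int32(315), np.int32(255), np.int32(7), np.int32(11), np.int32(56)), array([319., 260.])), ((np.int32(295), np.int32(267), np.int32(20), np.int32(30), np.int32(324)), array([304., 281.])), ((np.int32(282), np.int32(301), np.int32(8), np.int32(11), np.int32(68)), array([285., 306.])), ((np.int32(320), np.int32(313), np.int32(21), np.int32(25), np.int32(211)), array([331., 327.]))]
motion 0
```

The arm hangs at rest on the hook, and nothing else was disturbed: the other differences are the robot and its shadows. I'll hand it in.

```bash
python3 -c "
from bench import ticket
print(ticket.hand_in())"
```

```text
the job is handed in; nothing more can be done
None
```

The trimmer balanced level and untouched on the block for over 1.5 s, and now hangs at rest by its eye on the guard plate's slanted hook, with no sign in the camera images that anything else on the table moved; handed in after about 27 s of the 72 s allowed.

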